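# Tilt-test a jar on the rocking angle gauge

### The arm

A 7-joint arm with a two-finger parallel gripper is mounted at the origin on the work surface. World frame = base frame: x ahead of the robot, y to its left, z up, the work surface at z = 0. Lengths are in m, angles in rad, forces in N, time in s.
With the tool pointing down it reaches from about 0.375 to 0.925 m from the base axis. Payload 3.1 kg.
Tool frame: the origin (TCP) lies midway between the tips of the shut fingers; the grasp point (between the pads) lies 19 mm behind it; z points along the fingers, y is the line along which they close (so a half turn about z gives the same grasp; the last joint's range is limited). The gripper opens to 85 mm and grips with 20 to 120 N. Pads are 22 mm wide; open, the fingers measure 114 mm over their backs; the gripper's body (76 mm by 85 mm) begins 54 mm behind the grasp point. The pads swing forward as they close: fully open they stand 13 mm farther back than shut.
Start: joints at [1.024, 0.383, 0.044, 1.598, -0.018, 1.161, -0.05], TCP at [0.282, -0.586, 0.195] pointing down, gripper open.
Joint ranges: [-2.61, 2.61], [-0.41, 2.15], [-1.48, 1.57], [0, 2.5], [-1.57, 4.71], [0.05, 1.97], [-2.85, 2.85]. Speed limits (rad/s): [2.79, 2.79, 3.14, 3.14, 3.14, 3.14, 3.14].

### API

Orientations are given as a unit quaternion [w, x, y, z].
In Python, from station import monitor, eyes, ctrl gives the robot as it stands. The module is installed in compiled form; this text tells all that it offers.
- The arm moves only by the shell command python3 -m handwheel 'ROWS' [FORCE]. ROWS is text: rows parted by semicolons, each of 5 numbers parted by spaces: the opening, from 0 (shut) to 1 (fully open), then the shift along the world's x, y, z in mm, then the turn about the world's z in rad. In form: grip tx ty tz yaw; .... A call has exactly 5 rows; each row shifts and turns the commanded pose from where the row before left it; what a row does not reach is not made up. A row lasts 1/8 s, in which the tool goes at most 62.5 mm and 10.7 degrees, less where a joint would pass 70% of its speed; a pose out of reach is approached as far as the arm can. A call is refused whole if a number of a shift passes 62.5 or a number of a turn 0.188, either way. A call with a gripper value outside its range is refused whole. The fingers move at their own pace and stop on an object; FORCE is the grip in N (left out, the last holds). Time passes only in rows, so rows that do not move let the fingers close, or fill a call up. It gives the time, the measured TCP pose, the force, the opening and the grip force at its end, in the units of the state.
- monitor.observe(): the state, without advancing time (a new reading comes with each control period).
- eyes.camera(name): name is "scene" or "top" or "wrist"; returns (picture, depth): 400x640x3 uint8, blue, green, red; 400x640 float32, m along the optical axis (not along the pixel's ray), 0 where there is no reading.
- eyes.camera_params(name): a dict with "fovy" (degrees; the focal length in pixels is half the picture's height over the tangent of half this angle, whatever the lens; pixels are square), "cx", "cy" (the principal point, pixels), "T" (4x4, takes a point from camera to world coordinates); the wrist camera has in their place "hand_eye" (4x4, takes a point from camera to tool coordinates, whose origin is the TCP and whose axes are the flange's). Camera axes: x right, y up, looking along -z (the intrinsics and any distortion apply to the point x, -y, -z); pixel columns grow to the right and rows downward; lengths in m; the calibration is good to about 2 mm. A picture is of the moment at which its call begins: read the wrist's pose just before it. camera_params takes no time and is no camera call.
- ctrl.hand_in(): hands the job in; it is judged then, once.
The state is a dict: "time_s": time; "qpos": joint angles; "qd": joint speeds; "effort": joint torques, N m; "tool_pos": TCP position; "ee_rot": TCP orientation; "contact_force": force on the tool from outside, world axes, zero at the start; "torque": the same for the moment, N m; "width": finger opening in m; "finger_force": force on a finger pad.
Only numpy, scipy, OpenCV 4.12 (cv2) and the standard library are available. Lean on these libraries where they do the work, as an engineer would, in place of code of your own. Each camera call takes 0.05 s, during which the arm holds its last target. There are 200 camera calls.

### The job

Stand the amber jar upright on the round black disc of the angle gauge, setting it down without dropping it, and let go of it. Then press the yellow pad at the gauge's other end down, so that the gauge rocks on its stud, until the swinging red pointer settles on the green mark, with the jar still standing on the disc. The job finishes while holding: keep the pad pressed with the pointer resting on the mark, do not let go, and leave the other things on the table where they are.

Things in the scene. Friction and masses are not known exactly. Their poses are not given: they have to be found in the camera images.
- gauge: loose plywood board 90 (x) x 300 (y) x 12 mm, 0.45 kg, top 28 mm above its origin, which lies on the rocking axis (x) at mid-board; y runs along it to the black-disc end, z up. It rests level, its V saddle on the stud's ridge, disc end on the offcut. At the +x edge a white dial 80 mm wide (y) rises to 142 mm above the origin, pointer and mark on its +x face; a 12 mm steel bar edges the disc end
- disc (a point): centre of the black rubber disc (80 mm across, flush with the board's top), 95 mm from the rocking axis towards +y of the gauge, 28 mm above the gauge's origin (83 mm above the table); the jar stands here. Axes as the gauge's
- pad (a point): centre of the top of the yellow press pad, 60 (x) x 36 (y) mm, 130 mm from the rocking axis towards -y of the gauge, 32 mm above its origin (87 above the table when level). Pressed down (1.5 to 5 N with the jar on), the gauge rocks about the ridge and its disc end lifts; released, it falls back level. The pad end meets the table at about 0.47 rad
- pointer (a joint): angle (rad) of the red pendulum pointer on the dial, 0 when the board is level, growing as the pad end goes down: settled, it equals the board's tilt. It hangs from a pivot 132 mm above the gauge's origin, points down, and swings at about 2 Hz for a second or two after the board moves
- mark (a joint): angle (rad) of the green mark on the dial in the same measure, 0.14 to 0.26, set stiffly, does not change. The pointer is on the mark when the two values are equal; at the pointer's tip the mark is 9 mm wide
- pointer_tip (a point): tip of the red pointer, 95 mm from its pivot; z runs from the tip to the pivot
- mark_tip (a point): middle of the green mark, a tab 9 mm wide and 18 mm long, 95 mm from the same pivot; z runs towards the pivot
- jar: closed amber glass jar with a paper label and a black lid, 48 mm diameter, 75 mm high, about 0.22 kg; origin at the centre of its underside, z up. It starts upright on the table and may be gripped across its body from above
- stud: black stud block fixed to the table, 130 x 70 mm, with uneven shoulders and an orange round ridge (radius 10 mm) on a web; origin under its centre on the table
- ridge (a point): middle of the axis of the stud's ridge, 55 mm above the table; the gauge's origin lies here
- offcut: block of pale wood fixed to the table, 100 x 40 x 71 mm high, under the gauge's disc end, near 130 mm from the rocking axis; origin at the centre of its underside
- bottle: bystander: white bottle with a blue cap, 48 mm diameter, 115 mm high, standing; origin under its centre
- cup: bystander: empty grey cup, 68 mm across the rim, 80 mm high; origin under its centre
- spool: bystander: black and yellow filament spool lying flat, 150 mm diameter, 50 mm high; origin under its centre
- driver: bystander: screwdriver with an orange handle, lying
- tape: bystander: roll of yellow tape lying flat, 90 mm across, 20 mm high; origin under its centre
There are look-alikes about, which are no part of the job. What is shaped like the jar but purple is not meant.

How it is judged:
By the outcome, as a careful person would: the job done as asked, in the order asked, and still so for the second after the job is handed in, while the arm keeps its last pose, push and grip.
It also fails if it takes over 58 s, if anything falls off the work surface, if the arm or the gripper's body presses on something with over 40 N, if the wrist force passes 120 N, or if a joint passes its speed limit or range.

## Working session

There is one attempt and no reset: what is moved stays moved. The work goes in short steps, Python scripts to look and compute and a shell command to move; the robot and the scene stay as the last step left them, time stands still between calls to the robot, and variables do not carry over. Pictures are saved under pics/ and viewed, at most 10 in all, crops included, and the job is handed in when it is done.

```bash
mkdir -p pics; cat > h.py <<'E'
import numpy as np, cv2
from station import monitor, eyes, ctrl
from scipy.spatial.transform import Rotation as R
def cam(n):
    s=monitor.observe(); p=eyes.camera_params(n); im,d=eyes.camera(n)
    if 'T' in p: T=np.array(p['T'])
    else:
        q=s['ee_rot']; W=np.eye(4); W[:3,:3]=R.from_quat([q[1],q[2],q[3],q[0]]).as_matrix(); W[:3,3]=s['tool_pos']
        T=W@np.array(p['hand_eye'])
    return im,d,p,T
def cloud(im,d,p,T):
    f=im.shape[0]/2/np.tan(np.radians(p['fovy'])/2)
    v,u=np.mgrid[:im.shape[0],:im.shape[1]]
    P=np.stack([(u-p['cx'])/f*d,-(v-p['cy'])/f*d,-d],-1)
    W=P@T[:3,:3].T+T[:3,3]; W[d<=0]=np.nan
    return W
E
python3 - <<'E'
from h import *
for n in('top','scene'):
    im,d,p,T=cam(n); cv2.imwrite(f'pics/{n}0.png',im); np.savez(f'{n}0.npz',im=im,d=d,W=cloud(im,d,p,T))
    print(n,{k:v for k,v in p.items()})
print(monitor.observe())
E
```

```text
top {'fovy': 54.883034144092655, 'cx': 319.95566036617623, 'cy': 201.93883062341206, 'T': array([[ 0.02885028,  0.98327887, -0.17980635,  0.39107705],
       [-0.9995618 ,  0.02957109,  0.00132911, -0.03833382],
       [ 0.00662395,  0.17968921,  0.98370113,  1.14111572],
       [ 0.        ,  0.        ,  0.        ,  1.        ]])}
scene {'fovy': 56.35147126142245, 'cx': 321.9475745844275, 'cy': 198.54714307005787, 'T': array([[-0.78564871, -0.38056395,  0.4877778 ,  1.0718433 ],
       [ 0.61866537, -0.48714743,  0.61639317,  0.61781633],
       [ 0.00304268,  0.78603973,  0.61816849,  0.81151186],
       [ 0.        ,  0.        ,  0.        ,  1.        ]])}
{'time_s': 0.1, 'qpos': array([ 1.02420966,  0.38378474,  0.04382773,  1.59943371, -0.01789438,
        1.16119635, -0.0498814 ]), 'qd': array([ 5.02780558e-04, -1.86538812e-03,  2.21980875e-03, -3.76369127e-03,
        4.52364102e-04, -5.79562003e-05, -8.88342964e-04]), 'effort': array([ 2.53357757e-03, -4.34728611e+01,  1.02897462e+00, -2.50455952e+01,
        1.08015430e-02,  5.52117359e-03,  8.89175112e-06]), 'tool_pos': array([ 0.28160156, -0.58477622,  0.19338462]), 'ee_rot': array([-1.16824216e-03,  9.74916465e-01,  2.22567767e-01, -3.33631030e-04]), 'contact_force': array([ 0.42691011,  0.36686689, -0.17043119]), 'torque': array([ 0.05109079, -0.03097769,  0.0158553 ]), 'finger_force': 0.0, 'width': 0.08518335535677819}
```

View pics/top0.png

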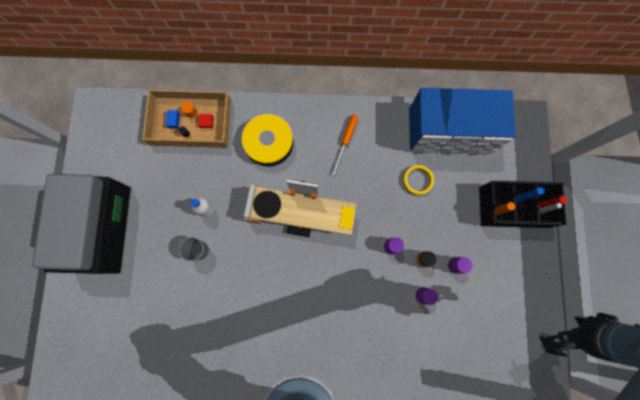

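View pics/scene0.png

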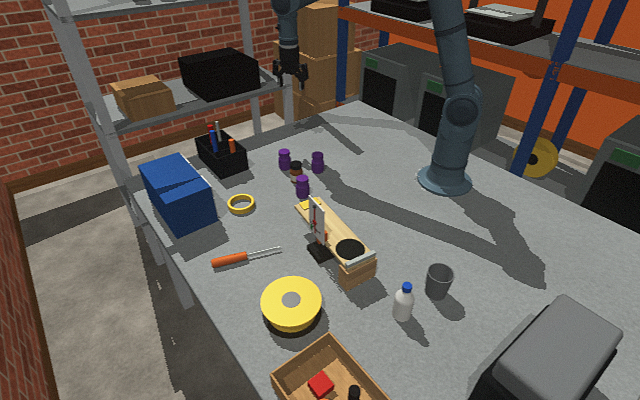

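Top view: the candidates for the jar are purple at (394,245), (460,265) and (428,296), and one black-lidded amber-brown at (427,259). The last fits; it has a brown body in the scene view at (296,168). The gauge's disc is at (267,204), its pad at (347,216), and the dial's upright face points up the picture, towards +x. Next I take measurements and make the confirming crop.

```bash
python3 - <<'E'
from h import *
t=np.load('top0.npz'); s=np.load('scene0.npz')
a=cv2.resize(t['im'][225:315,370:490],None,fx=5,fy=5,interpolation=cv2.INTER_CUBIC)[:, :600]
b=cv2.resize(s['im'][140:210,265:335],(450,450),interpolation=cv2.INTER_CUBIC)
cv2.imwrite('pics/crop1.png',cv2.resize(np.hstack([a[:450],b]),(800,343)))
W=t['W']; im=t['im'].astype(int)
def rep(n,box,m):
    u0,u1,v0,v1=box; w=W[v0:v1,u0:u1]; mm=m(im[v0:v1,u0:u1],w)&np.isfinite(w[...,0]); q=w[mm]
    print(n,len(q),'med',np.median(q,0).round(4),'min',q.min(0).round(4),'max',q.max(0).round(4))
for n,c in(('jar',(427,259)),('p1',(394,245)),('p2',(460,265)),('p3',(428,296))):
    u,v=c; rep(n,(u-14,u+14,v-14,v+14),lambda i,w:w[...,2]>.066)
    ww=W[v-14:v+14,u-14:u+14]; k=ww[...,2]>.066; (cx,cy),r=cv2.minEnclosingCircle(ww[k][:,:2].astype(np.float32)); print('  circ',round(cx,4),round(cy,4),round(r,4))
rep('disc',(240,300,180,230),lambda i,w:(i.max(-1)<60)&(abs(w[...,2]-.083)<.01))
rep('pad',(330,365,195,240),lambda i,w:(i[...,0]<60)&(i[...,2]>150)&(i[...,1]>130)&(w[...,2]>.07))
u0,u1,v0,v1=240,365,175,245; w=W[v0:v1,u0:u1]; m=abs(w[...,2]-.084)<.01
print(cv2.minAreaRect(w[m][:,:2].astype(np.float32)))
m=w[...,2]>.12; print('dial',cv2.minAreaRect(w[m][:,:2].astype(np.float32)),w[m][:,2].max())
E
```

```text
jar 200 med [ 0.4382 -0.3396  0.0752] min [ 0.4192 -0.3611  0.0663] max [ 0.4577 -0.3193  0.081 ]
  circ 0.4382 -0.3402 0.0216
p1 193 med [ 0.474  -0.2509  0.0753] min [ 0.4547 -0.2726  0.0675] max [ 0.4939 -0.2309  0.0792]
  circ 0.4739 -0.2516 0.0215
p2 206 med [ 0.4247 -0.4377  0.0751] min [ 0.4034 -0.4582  0.0668] max [ 0.4442 -0.4174  0.081 ]
  circ 0.4243 -0.4389 0.0217
p3 215 med [ 0.337  -0.3415  0.0752] min [ 0.3158 -0.3639  0.0669] max [ 0.3581 -0.3212  0.0804]
  circ 0.3367 -0.3431 0.0222
disc 522 med [0.5741 0.1088 0.0838] min [0.5396 0.0736 0.0778] max [0.609  0.1446 0.0903]
pad 254 med [ 0.5432 -0.1135  0.0874] min [ 0.5133 -0.1324  0.0816] max [ 0.5723 -0.094   0.0934]
((0.5638852119445801, 0.01478414237499237), (0.2988525629043579, 0.09475088864564896), 82.19744110107422)
dial ((0.6144052147865295, 0.008346453309059143), (0.08045307546854019, 0.01132869441062212), 82.30290222167969) 0.20078134649173285
```

View pics/crop1.png

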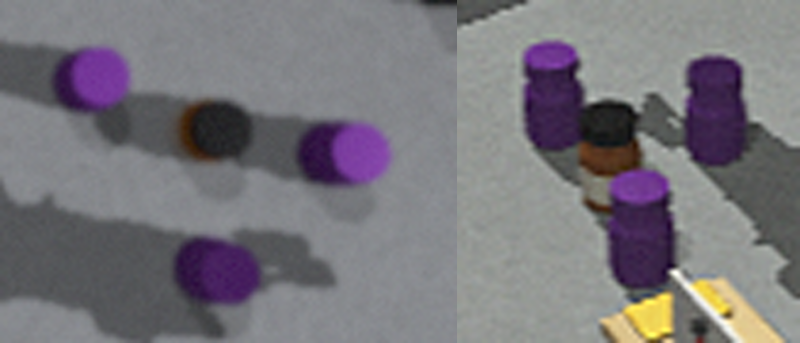

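The crop confirms it: the amber jar with the paper label stands among three purple ones, at (0.438, -0.340). Its lid is at 0.075, as it should be. The disc is at (0.574, 0.109, 0.084), the pad at (0.543, -0.1135, 0.087), and the gauge's y axis runs at 82° in the world. All of these match the given sizes.

```bash
python3 -m handwheel '1 31 49 0 0; 1 31 49 0 0; 1 31 49 0 0; 1 31 49 0 0; 1 32 49 0 0'; python3 -m handwheel '1 0 0 -30 0; 1 0 0 0 0; 1 0 0 0 0; 1 0 0 0 0; 1 0 0 0 0'
python3 - <<'E'
from h import *
s=monitor.observe(); print(s['tool_pos'],s['ee_rot'])
im,d,p,T=cam('wrist'); print(p); W=cloud(im,d,p,T); cv2.imwrite('pics/w1.png',im)
m=(W[...,2]>.066)&(W[...,2]<.085)&(np.hypot(W[...,0]-.438,W[...,1]+.34)<.05)
q=W[m]; print(len(q)); print(np.median(q,0),cv2.minEnclosingCircle(q[:,:2].astype(np.float32)))
E
```

```text
time_s: 0.72
tool_pos: [0.4384, -0.3388, 0.1942]
ee_rot: [-0.0, 0.975, 0.222, -0.0]
contact_force: [0.7, 0.1, 0.5]
width: 0.0856
finger_force: 0.0
time_s: 1.35
tool_pos: [0.4381, -0.3418, 0.1656]
ee_rot: [0.001, 0.975, 0.222, 0.001]
contact_force: [0.3, 0.1, 0.3]
width: 0.0849
finger_force: 0.0
[ 0.43810752 -0.3418036   0.16559549] [6.54255497e-04 9.75110193e-01 2.21719215e-01 5.22003345e-04]
{'fovy': 65.6683013562273, 'cx': 316.23955974944795, 'cy': 201.05345326046645, 'hand_eye': array([[-1.35264017e-03,  9.48175367e-01,  3.17744621e-01,
         8.24229599e-02],
       [ 9.99999083e-01,  1.26186136e-03,  4.91505021e-04,
        -4.01991705e-04],
       [ 6.50832948e-05,  3.17744994e-01, -9.48176204e-01,
        -1.79727194e-01],
       [ 0.00000000e+00,  0.00000000e+00,  0.00000000e+00,
         1.00000000e+00]])}
1725
[ 0.43821969 -0.34119366  0.07561849] ((0.4368349611759186, -0.3418431878089905), 0.021602094173431396)
```

View pics/w1.png

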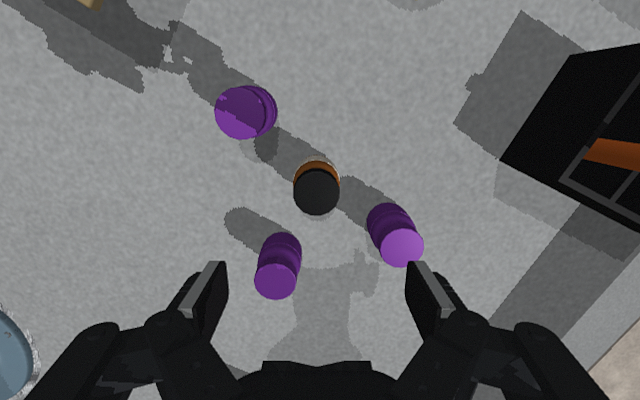

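The wrist view shows the black lid centred between the fingers at (316,190), at (0.4375, -0.3415), and the purple neighbours are clear of both fingers. I go down and grip.

```bash
python3 -m handwheel '1 0 0 -35 0; 1 0 0 -35 0; 1 0 0 -35 0; 1 0 0 -25 0; 1 0 0 -10 0' 35; python3 -m handwheel '0.3 0 0 0 0; 0.3 0 0 0 0; 0.3 0 0 0 0; 0.3 0 0 0 0; 0.3 0 0 0 0'; python3 -m handwheel '0.3 0 0 0 0; 0.3 0 0 0 0; 0.3 0 0 0 0; 0.3 0 0 0 0; 0.3 0 0 0 0'
```

```text
time_s: 2.02
tool_pos: [0.437, -0.3401, 0.0232]
ee_rot: [-0.001, 0.975, 0.222, -0.001]
contact_force: [-0.0, 0.6, -0.3]
width: 0.0853
finger_force: 0.0
time_s: 2.65
tool_pos: [0.4393, -0.3415, 0.0264]
ee_rot: [0.001, 0.975, 0.223, 0.001]
contact_force: [-1.0, -0.1, 6.3]
width: 0.0415
finger_force: 35.6
time_s: 3.28
tool_pos: [0.4393, -0.3415, 0.0264]
ee_rot: [0.001, 0.975, 0.223, 0.001]
contact_force: [-1.1, 0.5, 6.8]
width: 0.0417
finger_force: 35.6
```

The width of 41.7 mm and 7 N upward mean the pads are on the neck or shoulder. I open, go 12 mm lower and grip the body.

```bash
python3 -m handwheel '1 0 0 0 0; 1 0 0 0 0; 1 0 0 0 0; 1 0 0 -6 0; 1 0 0 -6 0' 35; python3 -m handwheel '0.3 0 0 0 0; 0.3 0 0 0 0; 0.3 0 0 0 0; 0.3 0 0 0 0; 0.3 0 0 0 0'; python3 -m handwheel '0.3 0 0 0 0; 0.3 0 0 0 0; 0.3 0 0 0 0; 0.3 0 0 0 0; 0.3 0 0 0 0'
```

```text
time_s: 3.9
tool_pos: [0.4378, -0.3405, 0.0121]
ee_rot: [-0.0, 0.975, 0.223, -0.0]
contact_force: [-0.7, 0.1, -0.5]
width: 0.0856
finger_force: 0.0
time_s: 4.53
tool_pos: [0.4383, -0.3408, 0.0129]
ee_rot: [0.0, 0.975, 0.223, 0.0]
contact_force: [-0.2, -0.5, 0.1]
width: 0.0424
finger_force: 35.6
time_s: 5.15
tool_pos: [0.4383, -0.3408, 0.0129]
ee_rot: [0.0, 0.975, 0.223, 0.0]
contact_force: [0.1, -0.4, 3.0]
width: 0.0421
finger_force: 35.7
```

```bash
python3 -m handwheel '0.3 0 0 5 0; 0.3 0 0 10 0; 0.3 0 0 25 0; 0.3 0 0 30 0; 0.3 0 0 40 0'; python3 -m handwheel '0.3 0 0 30 0; 0.3 0 0 0 0; 0.3 0 0 0 0; 0.3 0 0 0 0; 0.3 0 0 0 0'
python3 - <<'E'
from h import *
im,d,p,T=cam('wrist'); W=cloud(im,d,p,T)
im2,d2,p2,T2=cam('scene');
a=im[120:400,180:460]; b=cv2.resize(im2[110:230,240:360],(400,400),interpolation=cv2.INTER_CUBIC)
cv2.imwrite('pics/c2.png',np.hstack([cv2.resize(a,(400,400)),b]))
E
```

```text
time_s: 5.78
tool_pos: [0.4367, -0.3396, 0.1227]
ee_rot: [-0.001, 0.975, 0.223, -0.001]
contact_force: [0.5, -0.1, -2.7]
width: 0.0422
finger_force: 35.8
time_s: 6.4
tool_pos: [0.4371, -0.3399, 0.151]
ee_rot: [-0.001, 0.975, 0.223, -0.001]
contact_force: [-0.3, -0.3, -2.2]
width: 0.042
finger_force: 35.9
```

View pics/c2.png

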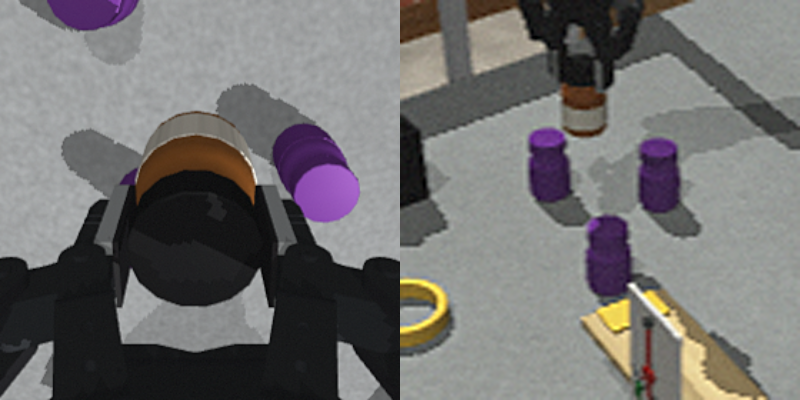

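```bash
python3 - <<'E'
from h import *
s=monitor.observe(); print(s['tool_pos'],s['width'])
for n in('wrist','scene','top'):
    im,d,p,T=cam(n); W=cloud(im,d,p,T); i=im.astype(int)
    near=np.hypot(W[...,0]-.438,W[...,1]+.34)<.04
    am=near&(i[...,2]>90)&(i[...,2]>1.6*i[...,0])&(W[...,2]>.05)&(i[...,1]>i[...,0])
    wh=near&(i.min(-1)>120)&(W[...,2]>.09)
    for k,m in(('amber',am),('label',wh)):
        if m.sum(): print(n,k,m.sum(),'z',np.percentile(W[m][:,2],[1,50,99]).round(4),'ctr',np.median(W[m],0).round(3))
    if n=='wrist':
        m=np.zeros_like(near); m[255:330,285:345]=1; m&=near
        print('lid',np.percentile(W[m][:,2],[5,25,50,75,95]).round(4)); q=W[m][:,:2]; print(q.mean(0))
    if n=='scene':
        print('col below', [ (v,np.nanmin(W[v,400-0:0+1,2]) ) for v in []])
        m=near&(W[...,2]>.085)&(W[...,2]<.3); zs=W[m][:,2]; print('min z of hanging',np.sort(zs)[:8].round(4), 'bottom pts', W[m][np.argsort(zs)[:8]].round(3).tolist())
E
```

```text
[ 0.43754386 -0.34027613  0.15169671] 0.04182777416467694
wrist amber 854 z [0.1738 0.1874 0.1931] ctr [ 0.456 -0.34   0.187]
wrist label 240 z [0.1524 0.174  0.2698] ctr [ 0.455 -0.349  0.174]
lid [0.2134 0.2141 0.2144 0.2148 0.2154]
[ 0.4376787  -0.33892077]
scene amber 13 z [0.1758 0.1886 0.1958] ctr [ 0.456 -0.337  0.189]
scene label 5 z [0.151  0.1514 0.1552] ctr [ 0.455 -0.324  0.151]
col below []
min z of hanging [0.1394 0.1403 0.1406 0.1406 0.1412 0.1415 0.1422 0.1425] bottom pts [[0.454, -0.332, 0.139], [0.458, -0.333, 0.14], [0.442, -0.319, 0.141], [0.45, -0.326, 0.141], [0.44, -0.316, 0.141], [0.445, -0.32, 0.142], [0.461, -0.34, 0.142], [0.449, -0.321, 0.143]]
top label 5 z [0.1465 0.1558 0.159 ] ctr [ 0.45  -0.318  0.156]
```

The jar hangs upright: its lid is flat at 0.2144, so its underside is at 0.139, 12.3 mm below the TCP. I carry it to above the disc and turn it -0.587.

```bash
python3 -m handwheel '0.3 0 20 30 0; 0.3 14 45 45 -0.1; 0.3 14 45 0 -0.1; 0.3 14 45 0 -0.1; 0.3 14 45 0 -0.1'; python3 -m handwheel '0.3 14 45 0 -0.1; 0.3 14 45 0 -0.087; 0.3 14 45 0 0; 0.3 14 45 0 0; 0.3 14 45 0 0';  python3 -m handwheel '0.3 10 20 0 0; 0.3 0 4 0 0; 0.3 0 0 0 0; 0.3 0 0 0 0; 0.3 0 0 0 0'
python3 - <<'E'
from h import *
s=monitor.observe(); print(s['tool_pos'],s['ee_rot'])
print('err mm',(np.array([.5742,.109])-s['tool_pos'][:2])*1e3)
im,d,p,T=cam('wrist'); W=cloud(im,d,p,T)
lid=W[255:330,285:345].reshape(-1,3); print('lid',np.nanmedian(lid,0))
E
```

```text
time_s: 7.28
tool_pos: [0.4939, -0.1411, 0.2263]
ee_rot: [0.0, 1.0, 0.023, 0.001]
contact_force: [0.8, 0.3, -2.2]
width: 0.0421
finger_force: 36.3
time_s: 7.9
tool_pos: [0.5639, 0.0838, 0.226]
ee_rot: [0.0, 0.998, -0.069, 0.0]
contact_force: [0.3, -0.1, -1.7]
width: 0.0422
finger_force: 36.3
time_s: 8.52
tool_pos: [0.5734, 0.1048, 0.2259]
ee_rot: [0.0, 0.998, -0.07, 0.0]
contact_force: [-0.5, 0.1, -2.2]
width: 0.0421
finger_force: 36.3
[0.57342492 0.10481703 0.22588637] [ 3.53359643e-04  9.97528187e-01 -7.02665579e-02  4.37016646e-05]
err mm [0.7750848  4.18297185]
lid [0.5742384  0.10637561 0.28860211]
```

```bash
python3 -m handwheel '0.3 0 3 -30 0; 0.3 0 0 -40 0; 0.3 0 0 -30 0; 0.3 0 0 -15 0; 0.3 0 0 -5 0'; python3 -m handwheel '0.3 0 0 -3 0; 0.3 0 0 -2 0; 0.3 0 0 -1 0; 0.3 0 0 -1 0; 0.3 0 0 0 0'
```

```text
time_s: 9.2
tool_pos: [0.5733, 0.1092, 0.1053]
ee_rot: [0.0, 0.998, -0.069, -0.0]
contact_force: [-0.4, 0.7, -0.7]
width: 0.0421
finger_force: 36.3
time_s: 9.82
tool_pos: [0.5735, 0.1095, 0.0989]
ee_rot: [0.0, 0.998, -0.069, 0.0]
contact_force: [-0.5, 0.4, -1.7]
width: 0.0424
finger_force: 36.3
```

```bash
python3 -m handwheel '0.3 0 0 -1 0; 0.3 0 0 -0.5 0; 0.3 0 0 -0.5 0; 0.3 0 0 0 0; 0.3 0 0 0 0'; python3 -m handwheel '0.3 0 0 -1 0; 0.3 0 0 0 0; 0.3 0 0 0 0; 0.3 0 0 0 0; 0.3 0 0 0 0'
```

```text
time_s: 10.45
tool_pos: [0.5735, 0.1095, 0.0968]
ee_rot: [-0.0, 0.998, -0.069, 0.0]
contact_force: [0.3, -0.7, -1.8]
width: 0.0421
finger_force: 36.3
time_s: 11.08
tool_pos: [0.5736, 0.1096, 0.096]
ee_rot: [-0.0, 0.998, -0.069, 0.0]
contact_force: [-0.2, -0.6, -0.3]
width: 0.0421
finger_force: 36.4
```

```bash
python3 -m handwheel '0.3 0 0 -0.7 0; 0.3 0 0 0 0; 0.3 0 0 0 0; 0.3 0 0 0 0; 0.3 0 0 0 0'; python3 -m handwheel '0.55 0 0 0 0; 0.55 0 0 0 0; 0.8 0 0 0 0; 1 0 0 0 0; 1 0 0 0 0'; python3 -m handwheel '1 0 0 0 0; 1 0 0 10 0; 1 0 0 30 0; 1 0 0 45 0; 1 0 0 45 0'
```

```text
time_s: 11.7
tool_pos: [0.574, 0.1095, 0.0959]
ee_rot: [-0.0, 0.998, -0.069, 0.001]
contact_force: [-1.4, -1.1, 5.6]
width: 0.0421
finger_force: 36.7
time_s: 12.32
tool_pos: [0.5735, 0.1096, 0.0951]
ee_rot: [-0.0, 0.998, -0.069, -0.0]
contact_force: [-1.2, -0.2, 0.2]
width: 0.0854
finger_force: 0.0
time_s: 12.95
tool_pos: [0.5734, 0.1096, 0.2271]
ee_rot: [-0.0, 0.998, -0.069, 0.0]
contact_force: [0.1, -0.7, 1.1]
width: 0.0851
finger_force: 0.0
```

```bash
python3 -m handwheel '1 31 -20 0 0; 1 31 -20 0 0; 1 31 -20 0 0; 1 31 -20 0 0; 1 31 -20 0 0'; python3 -m handwheel '1 0 0 0 0; 1 0 0 0 0; 1 0 0 0 0; 1 0 0 0 0; 1 0 0 0 0'
python3 - <<'E'
from h import *
print(monitor.observe()['tool_pos'])
im,d,p,T=cam('wrist'); np.savez('w2.npz',im=im,d=d,W=cloud(im,d,p,T)); 
im2,d2,p2,T2=cam('scene')
a=cv2.resize(im[200:400,220:420],(400,400),interpolation=cv2.INTER_CUBIC); b=cv2.resize(im2[185:295,285:395],(400,400),interpolation=cv2.INTER_CUBIC)
cv2.imwrite('pics/c3.png',np.hstack([a,b]))
E
```

```text
time_s: 13.58
tool_pos: [0.7296, 0.0089, 0.226]
ee_rot: [-0.0, 0.998, -0.069, 0.0]
contact_force: [0.1, 0.2, 1.0]
width: 0.0853
finger_force: 0.0
time_s: 14.2
tool_pos: [0.7282, 0.0101, 0.2255]
ee_rot: [-0.0, 0.998, -0.069, 0.0]
contact_force: [1.5, 0.5, 0.1]
width: 0.0856
finger_force: 0.0
[0.72815082 0.01011406 0.22547136]
```

View pics/c3.png

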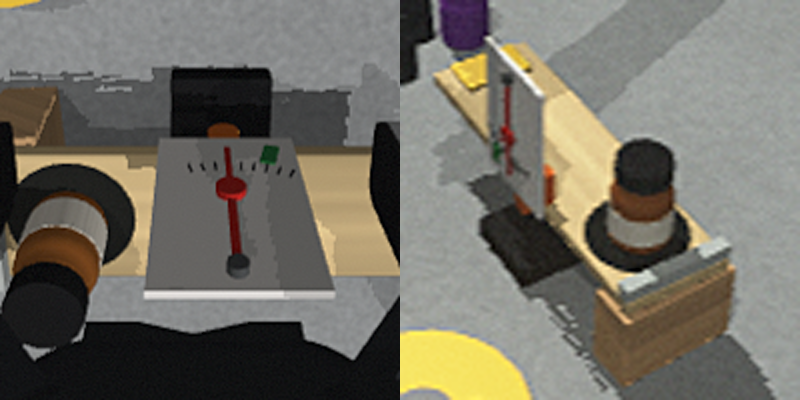

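The jar stands on the disc. In the left crop of the dial, the pivot is at (238,264), the red tip at (228,150) and the green mark at (269,155). Next I work out the mark's angle and where the jar stands.

```bash
python3 - <<'E'
from h import *
z=np.load('w2.npz'); im=z['im'].astype(int); W=z['W']; b,g,r=im[...,0],im[...,1],im[...,2]
yax=np.array([.0309,.2223]);yax/=np.hypot(*yax)
xax=np.array([yax[1],-yax[0]])
disc=np.array([.5742,.109]); pad=np.array([.5432,-.1135]); o=(disc*130+pad*95)/225
def G(P): q=P[...,:2]-o; return np.stack([q@xax,q@yax,P[...,2]-.055],-1)
L=G(W)
roi=np.zeros_like(b,bool); roi[262:350,285:390]=1
grn=roi&(g>1.4*r)&(g>1.4*b)&(g>50)
red=roi&(r>1.8*g)&(r>1.8*b)&(r>70)&(abs(L[...,0]-.05)<.02)
dark=roi&(im.max(-1)<90); dark[:320]=0; dark[340:]=0
for n,m in(('mark',grn),('red',red),('pivot',dark)):
    P=L[m]; print(n,m.sum(),np.median(P,0).round(4),'mean',P.mean(0).round(4),'z rng',np.percentile(P[:,2],[2,98]).round(4))
# plane-intersection: dial white face x
wh=roi&(im.min(-1)>85)&(L[...,2]>.04); x0=np.median(L[wh][:,0]); print('face x',x0,'y rng',np.percentile(L[wh][:,1],[.5,99.5]),'z',np.percentile(L[wh][:,2],[.5,99.5]))
mk=L[grn].mean(0); pv=np.array([0,0,.132]); y0=np.percentile(L[wh][:,1],[.5,99.5]).mean()
P=L[red]; P=P[abs(P[:,2]-.09)>.012]; c=np.polyfit(P[:,2],P[:,1],1); print('pointer slope',c, 'y at pivot',np.polyval(c,.132))
for y in(0,y0,np.polyval(c,.132)):
    print('mark ang',np.arctan2(-(mk[1]-y),.132-mk[2]), 'r',np.hypot(mk[1]-y,.132-mk[2]))
j=(L[...,2]>.098)&(L[...,2]<.108)&(np.hypot(L[...,0],L[...,1]-.095)<.04); print('lid',j.sum(),[ (np.array(q)*1e3).round(1) for q in cv2.minEnclosingCircle(L[j][:,:2].astype(np.float32))])
E
```

```text
mark 48 [ 0.0524 -0.0249  0.0412] mean [ 0.0525 -0.0248  0.0415] z rng [0.0325 0.0495]
red 375 [ 0.0558 -0.0002  0.0806] mean [ 0.0538 -0.0002  0.069 ] z rng [-0.0067  0.1216]
pivot 473 [nan nan nan] mean [nan nan nan] z rng [nan nan]
face x 0.051090709173074636 y rng [-0.04024167  0.03913604] z [0.04096939 0.14336544]
pointer slope [-2.38198281e-03 -7.76287805e-05] y at pivot -0.00039205051137594025
mark ang 0.267458419420954 r 0.09387730936679736
mark ang 0.2617702940485814 r 0.09373272701181021
mark ang 0.26342627191736756 r 0.09377446013719565
lid 1217 [array([-1.8, 96. ]), np.float64(22.4)]
```

The mark sits at about 0.257 rad: I measured 0.263, the upper limit is 0.26, and the radius came out at 94 mm. The jar is 2 mm off the disc centre. I shut the fingers, go over the pad, and keep the yaw.

```bash
python3 -m handwheel '0 -35 -22 20 0; 0 -37 -26 0 0; 0 -37 -26 0 0; 0 -37 -25 0 0; 0 -37 -25 0 0' 30; python3 -m handwheel '0 -2 0 -40 0; 0 0 0 -40 0; 0 0 0 -30 0; 0 0 0 -20 0; 0 0 0 0 0'; python3 -m handwheel '0 0 0 0 0; 0 0 0 -5 0; 0 0 0 0 0; 0 0 0 0 0; 0 0 0 0 0'
```

```text
time_s: 14.92
tool_pos: [0.5442, -0.1153, 0.2454]
ee_rot: [0.0, 0.998, -0.069, 0.0]
contact_force: [-0.5, 0.2, 0.4]
width: 0.0005
finger_force: 0.0
time_s: 15.55
tool_pos: [0.5416, -0.1142, 0.1134]
ee_rot: [-0.0, 0.998, -0.069, -0.002]
contact_force: [0.6, 0.4, 0.2]
width: -0.0001
finger_force: 0.0
time_s: 16.18
tool_pos: [0.5436, -0.1145, 0.1103]
ee_rot: [0.0, 0.998, -0.069, 0.0]
contact_force: [-0.9, -0.9, -0.5]
width: -0.0002
finger_force: 0.0
```

```bash
python3 -m handwheel '0 0 0 -10 0; 0 0 0 -7 0; 0 0 0 -3 0; 0 0 0 -2 0; 0 0 0 -1 0'; python3 -m handwheel '0 0 0 -1 0; 0 0 0 -1.5 0; 0 0 -0.3 -1.5 0; 0 0 -0.3 -2 0; 0 0 -0.3 -2 0';  python3 -m handwheel '0 0 -0.3 -2 0; 0 0 -0.3 -2 0; 0 0 -0.3 -2 0; 0 0 -0.2 -2 0; 0 0 -0.2 -2 0'
```

```text
time_s: 16.8
tool_pos: [0.5435, -0.1145, 0.0871]
ee_rot: [-0.0, 0.998, -0.069, 0.0]
contact_force: [-0.0, -0.3, -0.1]
width: 0.0002
finger_force: 0.0
time_s: 17.42
tool_pos: [0.5434, -0.1154, 0.079]
ee_rot: [-0.0, 0.998, -0.069, -0.0]
contact_force: [0.6, -0.5, -0.0]
width: -0.0
finger_force: 0.0
time_s: 18.05
tool_pos: [0.5435, -0.1167, 0.069]
ee_rot: [-0.0, 0.998, -0.069, 0.0]
contact_force: [0.2, 0.5, -0.1]
width: -0.0004
finger_force: 0.0
```

No force shows yet, so I check the tilt and look.

```bash
cat > tilt.py <<'E'
from h import *
import sys
yax=np.array([.0309,.2223]);yax/=np.hypot(*yax); xax=np.array([yax[1],-yax[0]])
disc=np.array([.5742,.109]); pad=np.array([.5432,-.1135]); o=(disc*130+pad*95)/225
def G(P): q=P[...,:2]-o; return np.stack([q@xax,q@yax,P[...,2]-.055],-1)
out={}
for n in('top','wrist'):
    im,d,p,T=cam(n); L=G(cloud(im,d,p,T)); i=im.astype(int)
    wood=(abs(L[...,0])<.036)&(abs(L[...,1])<.108)&(i[...,2]>i[...,0]*1.25)&(i[...,2]>80)&(abs(L[...,2]-.028-L[...,1]*.15)<.035)&(i[...,1]>.6*i[...,2])
    P=L[wood]; P=P[np.isfinite(P[:,0])]
    for _ in range(4):
        A=np.c_[P[:,:2],np.ones(len(P))]; c=np.linalg.lstsq(A,P[:,2],rcond=None)[0]; r=P[:,2]-A@c; P=P[abs(r)<max(.002,2*r.std())]
    print(n,len(P),'tilt',np.arctan(c[1]).round(4),'xslope',c[0].round(4),'z0',c[2].round(4),'rms',r.std().round(4),'yspan',P[:,1].min().round(3),P[:,1].max().round(3))
    j=(L[...,2]>.085)&(np.hypot(L[...,0],L[...,1]-.085)<.035)&(i.max(-1)<100)
    if j.sum()>20: print(' lid',j.sum(),np.median(L[j],0).round(4))
    out[n]=im
im,d,p,T=cam('scene'); np.savez('sc.npz',im=im,d=d,L=G(cloud(im,d,p,T)))
cv2.imwrite('pics/%s.png'%sys.argv[1],np.hstack([cv2.resize(im[185:295,285:395],(400,400),interpolation=cv2.INTER_CUBIC),cv2.resize(out['wrist'][0:400,120:520],(400,400))]))
print(monitor.observe()['contact_force'])
E
python3 tilt.py c4
```

```text
top 1266 tilt 0.0012 xslope 0.0054 z0 0.0284 rms 0.0016 yspan -0.108 0.079
 lid 221 [-0.002   0.0949  0.1031]
wrist 27669 tilt 0.0002 xslope -0.0003 z0 0.0286 rms 0.0006 yspan -0.108 0.066
[ 0.04458955  0.1997525  -0.04231289]
```

View pics/c4.png

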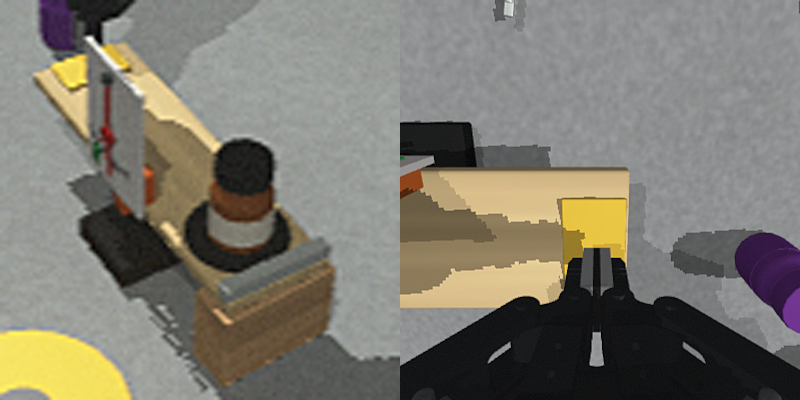

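The board is still level and the fingertips hover above the pad, so the real tips sit higher than the reported TCP. That also explains the high grip on the jar. I keep descending and watch the force.

```bash
python3 -m handwheel '0 0 1 -1 0; 0 0 1 -1 0; 0 0 0 -1 0; 0 0 0 -1 0; 0 0 0 -1 0'; python3 -m handwheel '0 0 0 -1 0; 0 0 0 -1 0; 0 0 0 -1 0; 0 0 0 -1 0; 0 0 0 -1 0'
python3 tilt.py c5
python3 - <<'E'
from h import *
im,d,p,T=cam('wrist'); W=cloud(im,d,p,T)
t=W[240:300,300:335].reshape(-1,3); t=t[np.isfinite(t[:,0])]; print('tip region z',np.percentile(t[:,2],[1,5,25,50]).round(4))
for v in range(236,300,6): print(v,W[v,318].round(4),im[v,318])
E
```

```text
time_s: 18.82
tool_pos: [0.5435, -0.1147, 0.0641]
ee_rot: [0.0, 0.998, -0.069, 0.0]
contact_force: [0.4, -0.2, -0.1]
width: 0.0001
finger_force: 0.0
time_s: 19.45
tool_pos: [0.5435, -0.1147, 0.0591]
ee_rot: [0.0, 0.998, -0.069, 0.0]
contact_force: [0.4, -0.6, 1.0]
width: 0.0002
finger_force: 0.0
top 1263 tilt -0.0005 xslope 0.0018 z0 0.0284 rms 0.0017 yspan -0.108 0.075
 lid 219 [-0.0019  0.0951  0.103 ]
wrist 29015 tilt 0.0003 xslope -0.0002 z0 0.0286 rms 0.0006 yspan -0.108 0.058
[-1.10173319 -0.02442799 -0.29195177]
tip region z [0.0867 0.0872 0.1058 0.1199]
236 [ 0.5548 -0.1163  0.0873] [ 68 198 233]
242 [ 0.5514 -0.1159  0.0874] [ 70 202 236]
248 [ 0.5543 -0.1162  0.1001] [10 26 31]
254 [ 0.5543 -0.1162  0.1063] [15 13 12]
260 [ 0.5542 -0.1161  0.1119] [9 9 9]
266 [ 0.5549 -0.1162  0.1184] [ 9 11  9]
272 [ 0.554  -0.116   0.1219] [15 15 14]
278 [ 0.5545 -0.1161  0.1273] [12 13 13]
284 [ 0.5545 -0.1161  0.1317] [13 14 13]
290 [ 0.5538 -0.1159  0.1346] [28 29 29]
296 [ 0.5505 -0.1155  0.1339] [31 31 32]
```

The fingertips are now about 8 mm above the pad. I go on down.

```bash
python3 -m handwheel '0 0 0 -1.5 0; 0 0 0 -1.5 0; 0 0 0 -1 0; 0 0 0 -1 0; 0 0 0 -1 0'; python3 -m handwheel '0 0 0 -1 0; 0 0 0 -1 0; 0 0 0 -1 0; 0 0 0 -1 0; 0 0 0 -1 0'
python3 tilt.py c6
python3 - <<'E'
from h import *
im,d,p,T=cam('wrist'); W=cloud(im,d,p,T)
for v in range(238,262,2): print(v,W[v,318].round(4),im[v,318])
E
```

```text
time_s: 20.27
tool_pos: [0.5435, -0.1146, 0.0531]
ee_rot: [-0.0, 0.998, -0.069, 0.0]
contact_force: [-0.7, -0.2, 0.6]
width: -0.0002
finger_force: 0.0
time_s: 20.9
tool_pos: [0.5436, -0.1151, 0.0484]
ee_rot: [0.0, 0.998, -0.069, 0.0]
contact_force: [-1.4, -0.6, 2.1]
width: -0.0001
finger_force: 1.4
top 1236 tilt 0.0155 xslope 0.0038 z0 0.0283 rms 0.0016 yspan -0.108 0.074
 lid 225 [-0.002   0.0937  0.1048]
wrist 29753 tilt 0.0181 xslope 0.0003 z0 0.0286 rms 0.0006 yspan -0.108 0.047
[-0.41122441 -0.74773509  2.11733982]
238 [ 0.5582 -0.1172  0.0858] [ 68 200 235]
240 [ 0.5578 -0.1172  0.0873] [ 69 201 236]
242 [ 0.5559 -0.1169  0.0857] [ 57 173 215]
244 [ 0.555  -0.1168  0.0861] [ 40 123 151]
246 [ 0.5535 -0.1166  0.0853] [ 42 132 162]
248 [ 0.5544 -0.1167  0.0892] [12 22 25]
250 [ 0.5548 -0.1167  0.0921] [13 11 11]
252 [ 0.5548 -0.1167  0.0942] [14 14 16]
254 [ 0.5551 -0.1167  0.0967] [13 12 13]
256 [ 0.5546 -0.1167  0.0979] [10 12 14]
258 [ 0.5546 -0.1167  0.0997] [12 13 15]
260 [ 0.5545 -0.1166  0.1013] [14 12 15]
```

Contact: 2.1 N and a tilt of 0.018. I press on along the arc.

```bash
python3 -m handwheel '0 0 -0.4 -1.5 0; 0 0 -0.4 -2 0; 0 0 -0.4 -2 0; 0 0 -0.3 -2 0; 0 0 -0.3 -2 0'; python3 -m handwheel '0 0 -0.3 -2 0; 0 0 -0.3 -2 0; 0 0 -0.2 -2 0; 0 0 -0.2 -2 0; 0 0 -0.2 -2 0'
python3 tilt.py c7
```

```text
time_s: 21.72
tool_pos: [0.5435, -0.117, 0.0385]
ee_rot: [0.0, 0.998, -0.069, 0.0]
contact_force: [-0.9, -2.7, 3.3]
width: -0.0004
finger_force: 1.5
time_s: 22.35
tool_pos: [0.5434, -0.1176, 0.0284]
ee_rot: [-0.0, 0.998, -0.069, -0.0]
contact_force: [-0.6, -3.3, 2.5]
width: 0.0002
finger_force: 1.5
top 1215 tilt 0.1777 xslope 0.008 z0 0.0287 rms 0.0016 yspan -0.108 0.106
 lid 270 [-0.0046  0.0782  0.1179]
wrist 31044 tilt 0.1783 xslope 0.0001 z0 0.0291 rms 0.0006 yspan -0.108 0.022
[-0.59933922 -2.00376385  1.1634582 ]
```

```bash
python3 -m handwheel '0 0 -0.3 -2 0; 0 0 -0.3 -2 0; 0 0 -0.3 -2 0; 0 0 -0.3 -1.5 0; 0 0 -0.2 -1 0'; python3 -m handwheel '0 0 0 0 0; 0 0 0 0 0; 0 0 0 0 0; 0 0 0 0 0; 0 0 0 0 0'
python3 tilt.py c8
```

```text
time_s: 23.12
tool_pos: [0.5434, -0.118, 0.0199]
ee_rot: [-0.001, 0.998, -0.069, -0.0]
contact_force: [-0.5, 1.3, 1.5]
width: 0.0
finger_force: 0.9
time_s: 23.75
tool_pos: [0.5437, -0.1191, 0.0202]
ee_rot: [-0.0, 0.998, -0.069, 0.0]
contact_force: [-0.6, 1.1, 2.5]
width: -0.0
finger_force: 0.6
top 1198 tilt 0.2382 xslope 0.0015 z0 0.029 rms 0.0017 yspan -0.108 0.107
 lid 287 [-0.0043  0.0724  0.1219]
wrist 31248 tilt 0.2401 xslope -0.0004 z0 0.0295 rms 0.0006 yspan -0.108 0.013
[-0.18033645  0.73339823  0.95746524]
```

View pics/c8.png

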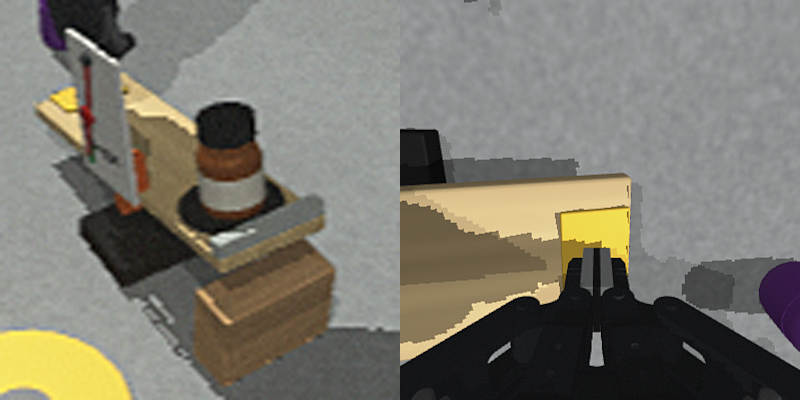

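The jar still stands with the tilt at 0.240, and the pointer is near the mark at (91,152) in the crop. I go 2.2 mm further.

```bash
python3 -m handwheel '0 0 -0.1 -1 0; 0 0 -0.1 -0.7 0; 0 0 0 -0.5 0; 0 0 0 0 0; 0 0 0 0 0'; python3 -m handwheel '0 0 0 0 0; 0 0 0 0 0; 0 0 0 0 0; 0 0 0 0 0; 0 0 0 0 0';python3 -m handwheel '0 0 0 0 0; 0 0 0 0 0; 0 0 0 0 0; 0 0 0 0 0; 0 0 0 0 0'
python3 tilt.py c9
python3 - <<'E'
from tilt import G
from h import *
A=[]
for k in range(6):
    im,d,p,T=cam('scene'); A.append(im.astype(float))
f=200/np.tan(np.radians(p['fovy'])/2); m=np.mean(A,0); Ti=np.linalg.inv(T); C=T[:3,3]
roi=m[185:250,295:330]; b,g,r=[roi[...,k] for k in range(3)]
# map each pixel to the gauge plane x=.0525 via ray
v,u=np.mgrid[185:250,295:330]
D=np.stack([(u-p['cx'])/f,-(v-p['cy'])/f,-np.ones_like(u,float)],-1)@T[:3,:3].T
g0=G(C[None])[0]; g1=G((C+D))-g0
t=(.053-g0[0])/g1[...,0]; P=g0+g1*t[...,None]
for n,w in(('green',np.clip(g-np.maximum(r,b)-12,0,None)),('red',np.clip(r-np.maximum(g,b)*1.3-15,0,None))):
    ok=(P[...,2]>.0)&(P[...,2]<.14); w=w*ok
    print(n,(w>0).sum(),(w[...,None]*P).sum((0,1))/w.sum())
    for lo in np.arange(.02,.14,.015):
        k=w*((P[...,2]>=lo)&(P[...,2]<lo+.015))
        if k.sum()>20: print('  ',lo.round(3),k.sum().round(),((k*P[...,1]).sum()/k.sum()*1e3).round(2))
E
```

```text
time_s: 24.52
tool_pos: [0.5436, -0.1193, 0.018]
ee_rot: [0.0, 0.998, -0.069, 0.0]
contact_force: [0.3, 1.1, 1.6]
width: 0.0
finger_force: 0.8
time_s: 25.15
tool_pos: [0.5436, -0.1193, 0.018]
ee_rot: [0.0, 0.998, -0.069, 0.0]
contact_force: [0.5, 0.9, 1.5]
width: 0.0002
finger_force: 0.8
time_s: 25.78
tool_pos: [0.5435, -0.1193, 0.018]
ee_rot: [0.0, 0.998, -0.069, 0.0]
contact_force: [0.5, 0.5, 2.4]
width: 0.0
finger_force: 0.8
top 1179 tilt 0.2568 xslope -0.0004 z0 0.0292 rms 0.0016 yspan -0.108 0.108
 lid 287 [-0.0046  0.0718  0.1234]
wrist 31436 tilt 0.2568 xslope -0.0008 z0 0.0297 rms 0.0006 yspan -0.108 0.011
[-0.50101495  0.03926647  2.2280965 ]
top 1210 tilt 0.2578 xslope 0.0 z0 0.0292 rms 0.0017 yspan -0.108 0.108
 lid 286 [-0.0047  0.0716  0.123 ]
wrist 31384 tilt 0.2567 xslope -0.0004 z0 0.0297 rms 0.0006 yspan -0.108 0.011Traceback (most recent call last):
  File "<stdin>", line 1, in <module>
  File "tilt.py", line 18, in <module>
    cv2.imwrite('pics/%s.png'%sys.argv[1],np.hstack([cv2.resize(im[185:295,285:395],(400,400),interpolation=cv2.INTER_CUBIC),cv2.resize(out['wrist'][0:400,120:520],(400,400))]))
                              ~~~~~~~~^^^
IndexError: list index out of range
```

```bash
head -5 tilt.py | sed '/import sys/d' > g.py; grep -q 'def G' g.py || sed -n '6p' tilt.py >> g.py
python3 - <<'E'
from g import *
A=[]
for k in range(6):
    im,d,p,T=cam('scene'); A.append(im.astype(float))
f=200/np.tan(np.radians(p['fovy'])/2); C=T[:3,3]
def ana(m,tag):
    v,u=np.mgrid[180:250,290:335]; roi=m[180:250,290:335]; b,g,r=[roi[...,k] for k in range(3)]
    D=np.stack([(u-p['cx'])/f,-(v-p['cy'])/f,-np.ones(u.shape)],-1)@T[:3,:3].T
    g0=G(C[None])[0]; g1=G(C+D)-g0; P=g0+g1*((.053-g0[0])/g1[...,0])[...,None]
    for n,w in(('green',np.clip(g-np.maximum(r,b)-10,0,None)),('red',np.clip(r-np.maximum(g,b)*1.3-15,0,None))):
        w=w*((P[...,2]>0)&(P[...,2]<.14)); print(tag,n,(w>0).sum(),((w[...,None]*P).sum((0,1))/w.sum()*1e3).round(1))
        for lo in np.arange(.02,.14,.015):
            k=w*((P[...,2]>=lo)&(P[...,2]<lo+.015))
            if k.sum()>40: print('  ',lo.round(3),k.sum().round(),((k*P[...,1]).sum()/k.sum()*1e3).round(2))
ana(np.mean(A,0),'now'); 
cv2.imwrite('pics/d1.png',cv2.resize(np.mean(A,0)[185:240,290:345].astype(np.uint8),(550,550),interpolation=cv2.INTER_CUBIC))
E
```

```text
now green 8 [ 53.  -29.6  31.8]
   0.02 54.0 -30.31
now red 91 [53.   5.4 67.6]
   0.02 245.0 22.59
   0.035 74.0 -17.77
   0.05 291.0 -3.55
   0.065 942.0 -1.11
   0.08 573.0 25.79
   0.095 144.0 -33.49
   0.11 46.0 -37.3
```

View pics/d1.png

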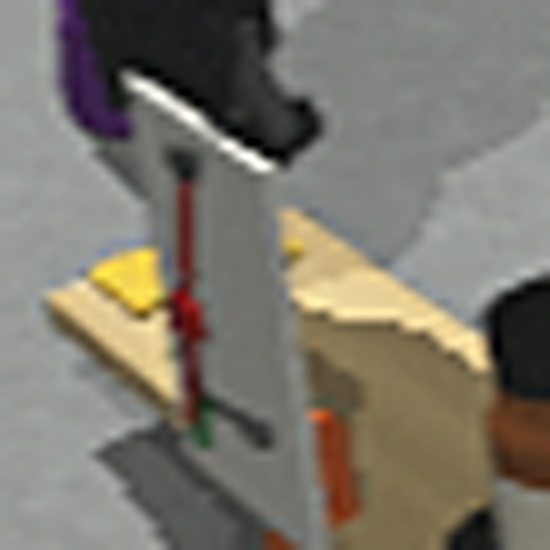

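The pointer covers the mark here: red tip at (190,415) in the crop, with the remaining green at (203,435). The pointer stands off the dial, so parallax shifts it left. I refine the mark's angle from the sharp head-on wrist picture.

```bash
python3 - <<'E'
from g import *
z=np.load('w2.npz'); m=z['im'].astype(float); W=z['W']
p=eyes.camera_params('wrist'); f=200/np.tan(np.radians(p['fovy'])/2)
W0=np.eye(4); W0[:3,:3]=R.from_quat([.998,-.0695,0,0]).as_matrix(); W0[:3,3]=[.72815,.01011,.22547]; T=W0@p['hand_eye']; C=T[:3,3]
v,u=np.mgrid[0:400,0:640]; D=np.stack([(u-p['cx'])/f,-(v-p['cy'])/f,-np.ones(u.shape)],-1)@T[:3,:3].T
g0=G(C[None])[0]; g1=G(C+D)-g0
def on(x): return g0+g1*((x-g0[0])/g1[...,0])[...,None]
b,g,r=[m[...,k] for k in range(3)]
box=np.zeros(b.shape,bool); box[266:290,342:366]=1
gw=np.clip(g-np.maximum(r,b)-8,0,40)*box
for x in(.052,.0525,.053):
    P=on(x); c=(gw[...,None]*P).sum((0,1))/gw.sum(); cov=np.cov(P[...,1:][gw>5].T); 
    e=np.linalg.eigh(cov)[1][:,1]; print('mark',x,(c*1e3).round(2),'axis ang',np.arctan(-e[0]/-e[1]) if e[1] else 0)
    rb=np.zeros(b.shape,bool); rb[273:326,325:348]=1; rw=np.clip(r-1.5*np.maximum(g,b)-10,0,80)*rb
    Q=on(.0555)
    k=rw*((abs(Q[...,2]-.09)>.012)); zz=Q[...,2][k>0]; yy=Q[...,1][k>0]; cc=np.polyfit(zz,yy,1,w=np.sqrt(k[k>0])); yp=np.polyval(cc,.132)
    print('  ptr slope',cc[0],'y@pivot',yp,'y@tip',np.polyval(cc,.037),'z range',zz.min(),zz.max(),'rel ang',np.arctan2(yp-c[1],.132-c[2]),'asin',np.arcsin((yp-c[1])/.095),'asin vs tip',np.arcsin((np.polyval(cc,.037)-c[1])/.095))
# dial edges for centre check
P=on(.0515); wh=(m.min(-1)>80)
for vv in(285,300,315): 
    k=np.where(wh[vv,280:400])[0]+280; print(vv,P[vv,k.min(),1:].round(4),P[vv,k.max(),1:].round(4))
E
```

```text
mark 0.052 [ 52.   -24.49  40.68] axis ang 0.28485896159579943
  ptr slope 0.0018282951751388203 y@pivot 6.776801917650357e-05 y@tip -0.00010592002246168438 z range 0.039113142745667184 0.12321671001781831 rel ang 0.26271613837403335 asin 0.26148274531040805 asin vs tip 0.25959059327287365
mark 0.0525 [ 52.5  -24.38  41.47] axis ang 0.2848589615957992
  ptr slope 0.0018282951751388203 y@pivot 6.776801917650357e-05 y@tip -0.00010592002246168438 z range 0.039113142745667184 0.12321671001781831 rel ang 0.26376590219164053 asin 0.2602823904270846 asin vs tip 0.25839084218991826
mark 0.053 [ 53.   -24.27  42.26] axis ang 0.28485896159579926
  ptr slope 0.0018282951751388203 y@pivot 6.776801917650357e-05 y@tip -0.00010592002246168438 z range 0.039113142745667184 0.12321671001781831 rel ang 0.264833507663272 asin 0.2590824191547159 asin vs tip 0.25719147141964993
285 [0.0593 0.0549] [-0.0721  0.0554]
300 [0.0501 0.0817] [-0.0654  0.082 ]
315 [0.0471 0.1047] [-0.0596  0.105 ]
```

The independent estimates of the mark cluster at 0.258–0.262, the range ends at 0.26, and the settled board tilt is 0.257 in both cameras. That is well inside the mark's half-width of 0.047. The jar is standing and the push is steady, so I hand in.

```bash
python3 -c "
from station import monitor,ctrl
s=monitor.observe(); print(s['time_s'],s['contact_force'])
print(ctrl.hand_in())"
```

```text
26.375 [0.4786137  0.79864002 1.87308922]
the job is handed in; nothing more can be done
None
```

I handed the job in at 26.4 s: the amber jar stands released on the disc and the arm is still pressing the pad, holding the gauge at 0.257 rad against a mark I measured at about 0.26 (no verdict came back).

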